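# Close up the bench extraction unit after a filter change

### The arm

A 6-joint arm with a two-finger parallel gripper is mounted at the origin on the work surface. World frame = base frame: x ahead of the robot, y to its left, z up, the work surface at z = 0. Lengths are in m, angles in rad, forces in N, time in s.
With the tool pointing down it reaches from about 0.325 to 0.775 m from the base axis. Payload 5.5 kg.
Tool frame: the origin (TCP) lies at the very end of the fingers, on their centre line; the grasp point (between the pads) lies 19 mm behind it; z points along the fingers, y is the direction in which the jaws open and shut (so a half turn about z gives the same grasp; the last joint's range is limited). The gripper opens to 85 mm and grips with 20 to 120 N. Pads are 22 mm wide; open, the fingers measure 114 mm over their backs; the gripper's body (76 mm by 85 mm) begins 54 mm behind the grasp point. The pads swing forward as they close: fully open they stand 13 mm farther back than shut.
Start: joints at [1.05, 0.091, 1.231, -0, 1.82, -0.057], TCP at [0.268, 0.537, 0.231] pointing down, gripper open.
Joint ranges: [-2.87, 2.87], [-0.86, 2.18], [0.17, 2.46], [-1.51, 4.65], [0.06, 2.69], [-2.65, 2.65]. Speed limits (rad/s): [2.57, 2.57, 3.01, 3.14, 3.14, 3.14].

### API

Orientations are given as a rotation vector (axis times angle).
In Python, from plant import env gives the robot as it stands. The module is installed in compiled form; this text tells all that it offers.
- The arm moves only by the tool play_rows, never from a script. Its argument "motion" is a list of rows, each a list of 3 entries, a list of its own where there are three numbers: the shift along the world's x, y, z in units of 25 mm (1.0 is 25 mm), then the turn about the world's z in units of 5 degrees (1.0 is 5 degrees), then the finger opening in mm, from 0 to 85.4. In form: [[[tx, ty, tz], roll, jaw], ...]. A call has 1 to 5 rows; each row is the pose to reach, as a shift and turn from the pose measured when the call began; what a row does not reach only later rows make up. A row lasts 1/12 s, in which the tool goes at most 41.7 mm and 7.16 degrees, less where a joint would pass 70% of its speed; a pose out of reach is approached as far as the arm can. A call with a gripper value outside its range is refused whole. The fingers move at their own pace and stop on an object; the grip force is fixed at half the most. Time passes only in rows, so rows that repeat a pose let the fingers close. It gives the time, the measured TCP pose, the force and the opening at its end, in the units of the state.
- env.sense(): the state, without advancing time (a new reading comes with each control period).
- env.read_camera(name): name is "scene" or "top"; returns a dict with "frame" (480x640x3 uint8, blue, green, red), "depth" (480x640 float32, m along the optical axis (not along the pixel's ray), 0 where there is no reading), "camera_matrix" (3x3 intrinsics, pixels), "k1" (the pictures are not rectified: a ray, as slopes to the right and down, at radius r is drawn at 1 + k1 r^2 times it, then the intrinsics apply), "world_to_cam" (4x4, takes a point from world to camera coordinates). Camera axes: x right, y down, z forward; pixel columns grow to the right and rows downward; lengths in m; the calibration is good to about 2 mm. A picture is of the moment at which its call begins.
- env.sign_off(): hands the job in, once; it reports no verdict.
Trained networks look in a picture, given as the dict that the camera call returned (one of the last four; its "shot" number tells which), for a name from the list of things; names that differ only in an ending like _2 or _b are one class to them, and where a whole thing is asked for, a point or a joint stands for the part that bears it (a point fixed in the world has none). Each returns a list of dicts, best first, with "conf" (0 to 1); they miss things now and then, are a little off and sometimes report something else, mostly with a low value. They report only what shows in the picture. A call takes as long as a camera call.
- env.regions_of(picture, thing): "pixels" (480x640 bool, what is visible of it).
- env.pinpoint(picture, thing): "at" ([x, y, z] in m, in world coordinates, good to about 4 mm: a listed point, or the origin of a listed thing).
The state is a dict: "time": time; "joints": joint angles; "dq": joint speeds; "joint_efforts": joint torques, N m; "ee_pos": TCP position; "ee_rot": TCP orientation; "ft_force": force on the tool from outside, world axes, zero at the start; "ft_torque": the same for the moment, N m; "opening": opening from 0.0 (shut) to 1.0 (fully open).
Only numpy, scipy, OpenCV 4.12 (cv2) and the standard library are available. Lean on these libraries where they do the work, as an engineer would, in place of code of your own. Each camera call takes 0.05 s, during which the arm holds its last target.

### The job

The filter of the bench extraction unit has just been changed, but the new cassette still stands proud in its bay. Push it fully home by its grip bar or its rim, never on the paper pleats, then fold the hatch down shut and turn the wing knob clockwise to its stop so that the tongue inside locks behind the frame edge. Leave everything else on the bench where it is.

Things in the scene. Friction and masses are not known exactly. Their poses are not given: they have to be found in the camera images.
- case: Grey extraction unit, fixed, 135 mm high. Origin on the bench under the middle of the filter bay; x from its front to the hinge side, y left, z up. Bay section: x and y -115 to 115 mm; white fan section, same height: y -115 to -245; suction spigot (76 mm, axis 65 up) out to y 170. The opening in the 4 mm top frame (top at z 135) spans x -82 to 70, y -95 to 95.
- cassette (a joint): How far the filter cassette stands proud of its seat, m: 0 is fully home, at most 0.032. It slides straight down in guide rails with about 10 N of friction against a hard stop at 0, and stays where it is left. Standing proud it holds the hatch up; the shut hatch clears the home grip bar by 7 mm, so shutting it does not seat the cassette.
- bar_top (a point): Middle of the top face of the black grip bar, the highest part of the white cassette: 100 mm along the case's y, 26 mm along x. The cassette is 96 mm (x) by 180 mm (y); its 6 mm wide rim is 10 mm below this point. With the cassette home this point is at x 18, y 0, z 129 mm in the case frame. Fragile paper pleats fill the rim, 22 mm below it.
- hatch (a joint): Hatch angle, rad: 0 shut flat on the frame, grows as it opens upward, at most 1.9. Aluminium plate 180 mm long, 220 mm wide, 4 mm thick, 0.3 kg. A stiff hinge (0.55 N m) holds it wherever it is left, so it must be pushed all the way down. Open, it stands at the far side of the bay, its outer face (with the knob) away from the bay.
- hatch_hinge (a point): Middle of the hatch's hinge axis, which runs along the case's y, at x 85, y 0, z 136 mm in the case frame. The plate starts 6 mm from the axis and ends 186 mm from it; its inner face passes through the axis, its outer face is 4 mm further out. Axes turn with the hatch: -x along the plate to its free edge, z out of its outer face.
- hatch_edge (a point): Middle of the free edge of the hatch on its outer face, 186 mm from the hinge axis. Axes as for hatch_hinge.
- wing_knob (a joint): Wing knob angle, rad, 0 to 1.571, growing clockwise seen from outside the hatch; hard stop at each end. At 0 the wings lie along the hatch's width (case y) and the tongue is parked clear of the frame; at 1.571 they lie square to the front edge and the tongue is fully behind the frame edge. About 0.12 N m of friction; stays where it is left.
- knob_top (a point): Top centre of the black wing knob, on its axis, 26 mm above the hatch's outer face, 143 mm from the hinge axis (hatch shut: x -58, y 0, z 166 mm in the case frame). Two wings, 66 mm over their tips, 9 mm thick, from 4 to 26 mm above the plate; hub 28 mm across. Axes turn with it: y along the wings, z outward; white mark on the -y wing.
- tongue_tip (a point): Tip of the steel cam tongue on the inner side of the hatch, 38 mm from the knob's axis, under the marked wing (top face of the tongue, 12 mm wide, 3 mm thick). With the hatch shut it lies 3.5 mm below the frame sheet.
- frame_edge (a point): Middle of the frame's inner edge at the front of the bay, on the underside of the 4 mm sheet; the tongue must come under it from the bay side. Fixed to the case at x -82, y 0, z 131 mm.
- tub: Bystander: small yellow tub with white lid, 57 mm across, 48 mm high, standing on the fan section. Origin at its underside.
- old_filter: Bystander: old dirty filter cassette, 100 x 180 x 70 mm, lying on the bench left of the unit. Origin at its underside.
- caliper: Bystander: digital caliper lying on the bench just right of the unit, 230 mm long, 12 mm high. Origin at its underside.
- brush: Bystander: hand brush lying on the bench just left of the unit. Origin at its underside.
- screwdriver: Bystander: screwdriver lying on the fan section beside the tub. Origin at its underside.
- oil_bottle: Bystander: small white bottle, 48 mm across, 120 mm high. Origin at its underside.
- drill_block: Bystander: grey block with upright drill bits, 40 x 85 mm, 85 mm high. Origin at its underside.

How it is judged:
On the way, in this order (a step that is already met when the one before it is completed fails the run):
1. the filter cassette is fully home on its seat (value of joint cassette below 0.002 m), for 0.2 s.
2. the hatch is shut flat on the frame (value of joint hatch below 0.015 rad), for 0.2 s.
At the end, for the whole second after the job is handed in: The cassette is home (within 2 mm), the hatch is shut (within 0.015 rad), the wing knob is turned to within 0.17 rad of its clockwise stop and the tongue lies under the frame edge, reaching at least 10 mm behind it (value of joint cassette below 0.002 m and value of joint hatch below 0.015 rad and value of joint wing_knob above 1.4 rad and x of tongue_tip in the frame of frame_edge below -0.01 m and z of tongue_tip in the frame of frame_edge below 0 m); the robot touches nothing.
It fails at once if the paper pleats are pressed (contact force between anything else and cassette_c7 above 2 N).
It fails at once if a bystander is moved or knocked over (30 mm) (distance of any of tub, old_filter, caliper, brush, screwdriver, oil_bottle, drill_block from where it was at the start of the episode above 0.03 m or angle between any of tub, oil_bottle, drill_block's own z axis and vertical above 0.5 rad).
It also fails if it takes over 56 s, if anything falls off the work surface, if the arm or the gripper's body presses on something with over 40 N, if the wrist force passes 120 N, or if a joint passes its speed limit or range.

## Working session

There is one attempt and no reset: what is moved stays moved. The work goes in short steps, Python scripts to look and compute and a tool call to move; the robot and the scene stay as the last step left them, time stands still between calls to the robot, and variables do not carry over. Pictures are saved under pics/ and viewed, and the job is handed in when it is done.

Besides the shell and the picture viewer there is one more tool, called after "Request:" as name(argument=value, ...), one argument or row to a line, values as JSON. play_rows: Moves the arm, as the interface text tells. Its arguments: {"type":"object","properties":{"motion":{"type":"array","items":{"type":"array"}}},"required":["motion"]}

```bash
mkdir -p pics
cat > h.py <<'E'
import numpy as np, cv2
from plant import env
def px(p,P):
    T=np.array(p['world_to_cam']);c=T[:3,:3]@np.array(P)+T[:3,3]
    s=c[:2]/c[2];s=s*(1+p['k1']*(s@s));K=np.array(p['camera_matrix']);return K[:2,:2]@s+K[:2,2]
E
python3 - <<'E'
from h import *
s=env.sense();print({k:np.round(v,3).tolist() for k,v in s.items()})
for n in ['scene','top']:
    p=env.read_camera(n);cv2.imwrite(f'pics/a_{n}.png',p['frame']);print(n,p['k1'],np.round(p['world_to_cam'],3).tolist())
    for t in ['case','bar_top','hatch_hinge','hatch_edge','knob_top','tongue_tip','frame_edge','tub','old_filter','caliper','brush','screwdriver','oil_bottle','drill_block']:
        r=env.pinpoint(p,t);print(t,[(round(float(q['conf']),2),np.round(q['at'],3).tolist(),px(p,q['at']).round().tolist()) for q in r[:2]])
E
```

```text
{'time': 0.0, 'joints': [1.05, 0.092, 1.232, 0.0, 1.82, -0.057], 'dq': [-0.002, -0.002, -0.001, 0.001, 0.0, -0.001], 'joint_efforts': [-0.0, -45.873, -41.803, -0.0, 0.012, -0.0], 'ee_pos': [0.268, 0.536, 0.23], 'ee_rot': [-0.722, -3.057, 0.003], 'ft_force': [-0.38, -0.772, 0.293], 'ft_torque': [-0.017, 0.014, 0.003], 'opening': 1.002}
scene -0.127752263202429 [[0.787, 0.617, -0.001, -0.467], [0.43, -0.549, -0.717, -0.14], [-0.443, 0.563, -0.697, 1.551], [0.0, 0.0, 0.0, 1.0]]
case [(0.76, [0.549, -0.131, 0.0], [260.0, 319.0])]
bar_top [(0.66, [0.569, -0.126, 0.157], [264.0, 271.0])]
hatch_hinge [(0.67, [0.633, -0.127, 0.138], [290.0, 294.0]), (0.67, [0.684, -0.121, 0.315], [313.0, 236.0])]
hatch_edge [(0.64, [0.684, -0.121, 0.314], [313.0, 236.0]), (0.59, [0.548, -0.128, 0.002], [260.0, 318.0])]
knob_top [(0.93, [0.694, -0.126, 0.268], [316.0, 260.0])]
tongue_tip [(0.61, [0.663, -0.156, 0.288], [290.0, 254.0])]
frame_edge [(0.94, [0.466, -0.13, 0.131], [224.0, 258.0])]
tub [(0.82, [0.547, -0.336, 0.138], [175.0, 343.0])]
old_filter [(0.88, [0.496, 0.189, 0.001], [332.0, 226.0])]
calip
[... 875 characters left out ...]
02, 0.18, -0.001], [277.0, 273.0]), (0.66, [0.702, -0.121, 0.262], [413.0, 169.0])]
tongue_tip [(0.58, [0.664, -0.161, 0.286], [433.0, 183.0])]
frame_edge [(0.78, [0.471, -0.133, 0.134], [410.0, 283.0]), (0.41, [0.699, -0.117, 0.262], [411.0, 170.0])]
tub [(0.7, [0.639, -0.122, 0.136], [405.0, 211.0]), (0.66, [0.541, -0.342, 0.132], [500.0, 255.0])]
old_filter [(0.65, [0.501, 0.182, -0.0], [277.0, 273.0]), (0.44, [0.55, -0.131, 0.0], [401.0, 258.0])]
caliper [(0.6, [0.556, -0.417, 0.0], [515.0, 258.0])]
brush [(0.71, [0.563, 0.079, -0.003], [318.0, 251.0])]
screwdriver [(0.57, [0.567, -0.273, 0.134], [470.0, 243.0])]
oil_bottle [(0.92, [0.717, -0.004, -0.002], [352.0, 192.0])]
drill_block []
```

View pics/a_scene.png

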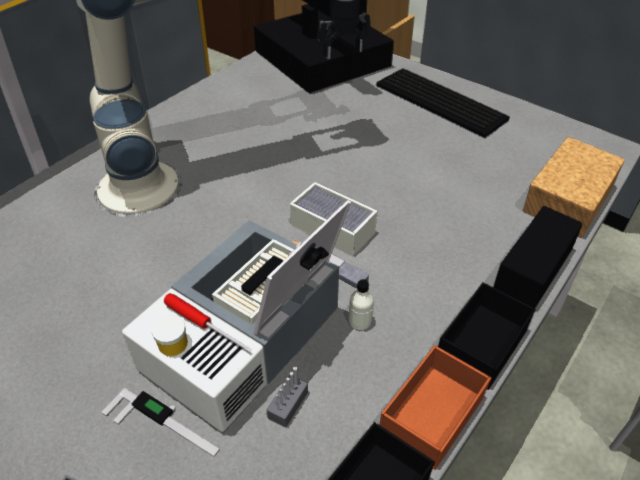

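View pics/a_top.png

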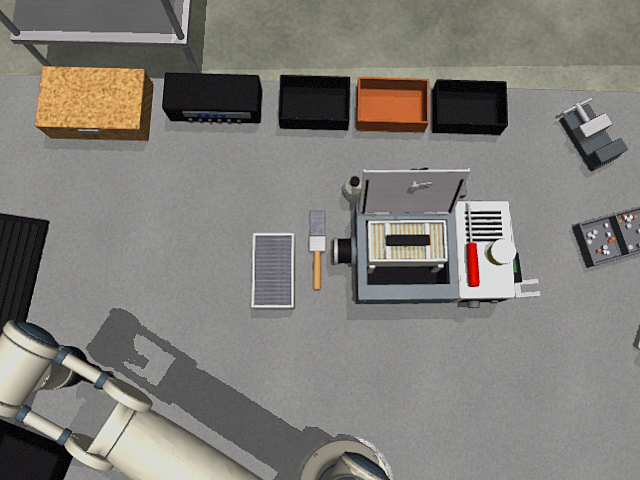

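The scene view shows the case at (260,290) with the hatch open on its far side. The cassette bar is at (264,271), the knob at (316,258), the bottle at (361,305), and the tub and screwdriver are on the fan section. The top view agrees: bar (407,240), tongue (420,184). The bar reads z≈0.155, so the cassette is about 26 mm proud. Hinge z is 0.137 and hatch angle about 1.84 rad, both consistent with the text. I'll move above the bar first.

Request:
play_rows(
  motion=[
    [[1.5, -3.3, 0], -4, 0],
    [[3, -6.6, 0], -8, 0],
    [[3.4, -7.5, 0], -12.3, 0],
    [[3.4, -7.5, 0], -12.3, 0],
    [[3.4, -7.5, 0], -12.3, 0],
  ],
)

```text
time: 1.92
ee_pos: [0.3538, 0.3473, 0.2314]
ee_rot: [1.635, 2.682, 0.0]
ft_force: [0.8, 0.4, 0.0]
opening: 0.3
```

Request:
play_rows(
  motion=[
    [[3.5, -7.6, 0], -5.1, 0],
    [[3.5, -7.6, 0], -5.1, 0],
    [[3.5, -7.6, 0], -5.1, 0],
    [[3.5, -7.6, 0], -5.1, 0],
    [[3.5, -7.6, 0], -5.1, 0],
  ],
)

```text
time: 2.33
ee_pos: [0.4405, 0.1578, 0.2317]
ee_rot: [2.19, 2.251, 0.002]
ft_force: [1.4, 0.2, -0.3]
opening: 0.001
```

Run:
```python
from h import *
s=env.sense();print({k:np.round(s[k],3).tolist() for k in ['time','joints','ee_pos','ee_rot','ft_force','opening']})
```

```text
{'time': 2.333, 'joints': [0.271, -0.266, 1.566, -0.0, 1.84, 0.244], 'ee_pos': [0.441, 0.158, 0.232], 'ee_rot': [2.19, 2.251, 0.002], 'ft_force': [1.384, 0.202, -0.319], 'opening': 0.001}
```

Request:
play_rows(
  motion=[
    [[2.6, -5.8, 0], 0, 0],
    [[2.6, -5.8, 0], 0, 0],
    [[2.6, -5.8, 0], 0, 0],
    [[2.6, -5.8, 0], 0, 0],
    [[2.6, -5.8, 0], 0, 0],
  ],
)

```text
time: 2.75
ee_pos: [0.5069, 0.0071, 0.231]
ee_rot: [2.197, 2.242, -0.002]
ft_force: [0.9, -0.2, -0.7]
opening: 0.003
```

Request:
play_rows(
  motion=[
    [[2.6, -5.6, 0], 0, 0],
    [[2.6, -5.6, 0], 0, 0],
    [[2.6, -5.6, 0], 0, 0],
    [[2.6, -5.6, 0], 0, 0],
    [[2.6, -5.6, 0], 0, 0],
  ],
)

```text
time: 3.17
ee_pos: [0.5729, -0.1383, 0.2289]
ee_rot: [2.203, 2.237, -0.006]
ft_force: [-0.2, 0.0, -0.4]
opening: 0.0
```

Request:
play_rows(
  motion=[
    [[-0.1, 0.5, -1], 0, 0],
    [[-0.1, 0.5, -2.4], 0, 0],
    [[-0.1, 0.5, -2.4], 0, 0],
    [[-0.1, 0.5, -2.4], 0, 0],
  ],
)

```text
time: 3.5
ee_pos: [0.569, -0.125, 0.1667]
ee_rot: [-2.202, -2.237, 0.01]
ft_force: [0.4, 0.5, 0.6]
opening: -0.003
```

Run:
```python
from h import *
for n in ['scene','top']:
    p=env.read_camera(n);f=p['frame'];s=env.sense()
    u=px(p,s['ee_pos']);print(n,s['ee_pos'],u);x,y=int(u[0]),int(u[1])
    r=env.pinpoint(p,'bar_top');print([(q['conf'],q['at']) for q in r[:1]])
    cv2.imwrite(f'pics/b_{n}.png',cv2.resize(f[y-90:y+90,x-110:x+110],None,fx=3,fy=3))
```

```text
scene [ 0.57022862 -0.12538601  0.16954161] [264.15725506 266.93757669]
[(0.87, [0.5636, -0.127, 0.1548])]
top [ 0.57141876 -0.12576287  0.17206589] [408.92281591 236.17893182]
[(0.6, [0.5689, -0.126, 0.1561])]
```

View pics/b_scene.png

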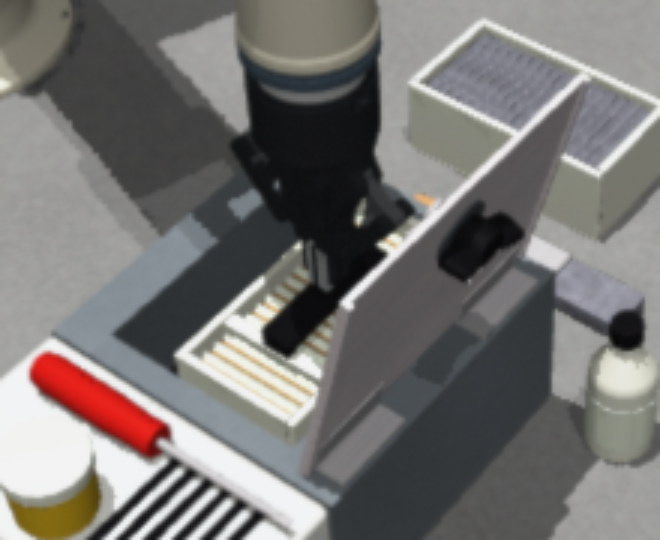

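View pics/b_top.png

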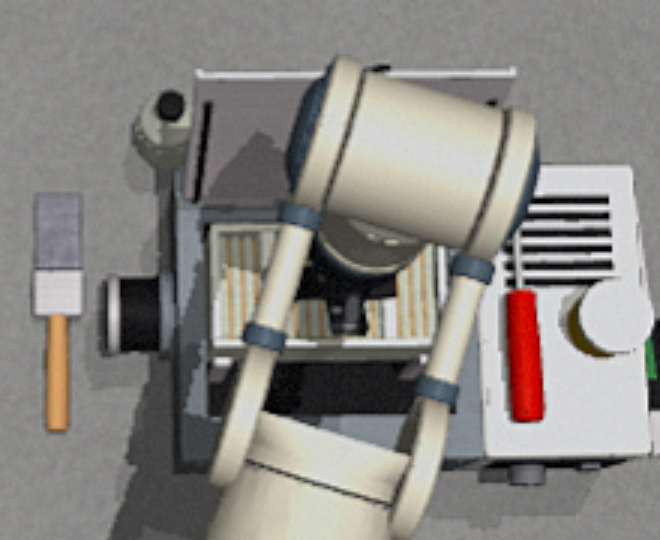

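The fingertips sit over the middle of the bar in both crops: scene (320,285), top (350,318). Pushing down now.

Request:
play_rows(
  motion=[
    [[0, 0, -0.3], 0, 0],
    [[0, 0, -0.6], 0, 0],
    [[0, 0, -0.9], 0, 0],
    [[0, 0, -0.9], 0, 0],
  ],
)

```text
time: 4.03
ee_pos: [0.5719, -0.1259, 0.1491]
ee_rot: [2.199, 2.233, -0.001]
ft_force: [0.0, 0.3, -0.2]
opening: -0.005
```

Request:
play_rows(
  motion=[
    [[0, 0, -0.2], 0, 0],
    [[0, 0, -0.4], 0, 0],
    [[0, 0, -0.4], 0, 0],
  ],
)

```text
time: 4.28
ee_pos: [0.5718, -0.1259, 0.1388]
ee_rot: [2.199, 2.233, -0.001]
ft_force: [0.5, 0.4, 0.9]
opening: 0.001
```

Run:
```python
from h import *
for n in ['scene','top']:
    p=env.read_camera(n);f=p['frame'];s=env.sense()
    u=px(p,s['ee_pos']);print(n,s['ee_pos'],u,s['ft_force']);x,y=int(u[0]),int(u[1])
    r=env.pinpoint(p,'bar_top');print([(q['conf'],q['at']) for q in r[:1]])
    cv2.imwrite(f'pics/c_{n}.png',cv2.resize(f[y-60:y+60,x-80:x+80],None,fx=5,fy=5))
```

```text
scene [ 0.57171543 -0.12586352  0.13883699] [265.58025529 278.46026159] [ 1.5159061  -1.61066913  0.53903306]
[(0.75, [0.5682, -0.1287, 0.1393])]
top [ 0.57171557 -0.12585874  0.13880814] [406.97332101 238.80780904] [ 0.63001656 -0.66714067  0.49338974]
[(0.82, [0.5667, -0.1238, 0.138])]
```

View pics/c_scene.png

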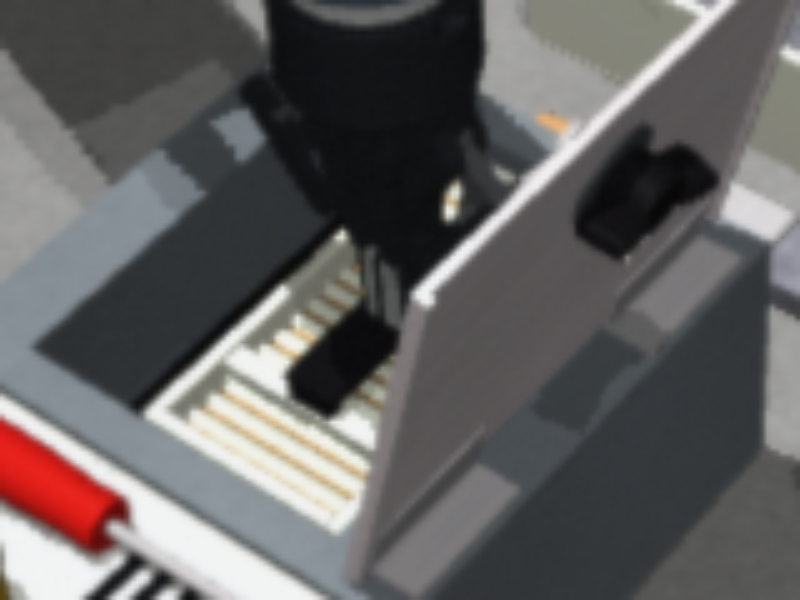

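The cassette follows down: bar z≈0.139, the same as the tip. I'll go on to the stop.

Request:
play_rows(
  motion=[
    [[-0.1, 0, -0.2], 0, 0],
    [[-0.1, 0, -0.4], 0, 0],
    [[-0.1, 0, -0.4], 0, 0],
  ],
)

```text
time: 4.73
ee_pos: [0.5699, -0.1259, 0.1293]
ee_rot: [2.198, 2.232, 0.001]
ft_force: [2.1, -0.1, 1.7]
opening: -0.0
```

Request:
play_rows(
  motion=[
    [[0, 0, -0.15], 0, 0],
    [[0, 0, -0.15], 0, 0],
    [[0, 0, -0.15], 0, 0],
  ],
)

```text
time: 4.98
ee_pos: [0.57, -0.1259, 0.1289]
ee_rot: [2.196, 2.231, 0.002]
ft_force: [-5.4, 0.9, 15.2]
opening: -0.003
```

Request:
play_rows(
  motion=[
    [[0, 0, -0.25], 0, 0],
    [[0, 0, -0.25], 0, 0],
    [[0, 0, -0.25], 0, 0],
  ],
)

```text
time: 5.23
ee_pos: [0.5701, -0.126, 0.1288]
ee_rot: [2.194, 2.228, 0.005]
ft_force: [-10.1, 3.0, 25.3]
opening: 0.002
```

Stop reached at z 0.1288 with 25 N, so the cassette is home. Retreating upward.

Request:
play_rows(
  motion=[
    [[0, 0, 1.5], 0, 0],
    [[-0.5, 0, 3], 0, 0],
    [[-1, 0, 5], 0, 0],
    [[-1, 0, 7], 0, 0],
    [[-1, 0, 8], 0, 0],
  ],
)

```text
time: 5.65
ee_pos: [0.5438, -0.1258, 0.3291]
ee_rot: [2.195, 2.229, 0.004]
ft_force: [0.4, -0.3, -0.2]
opening: 0.0
```

Request:
play_rows(
  motion=[
    [[0, 0.5, 2], 0, 0],
    [[0, 1, 2], 0, 0],
    [[0, 1.5, 2], 0, 0],
    [[0, 2.7, 2], 0, 0],
  ],
)

```text
time: 5.98
ee_pos: [0.5439, -0.0596, 0.3787]
ee_rot: [2.198, 2.225, 0.002]
ft_force: [0.9, -0.5, -0.8]
opening: -0.002
```

Run:
```python
from h import *
s=env.sense();print(s['time'],s['ee_pos'],s['joints'])
for n in ['scene','top']:
    p=env.read_camera(n);f=p['frame']
    for t in ['bar_top','hatch_edge','knob_top','tongue_tip','frame_edge','hatch_hinge']:
        r=env.pinpoint(p,t);print(n,t,[(q['conf'],q['at']) for q in r[:1]])
    cv2.imwrite(f'pics/d_{n}.png',f)
```

```text
5.9833 [ 0.54393576 -0.05958124  0.37868677] [-0.16701268  0.02134235  1.03653427 -0.00779541  2.07155235 -0.18278186]
scene bar_top [(0.78, [0.5674, -0.1263, 0.1305])]
scene hatch_edge [(0.66, [0.6831, -0.1208, 0.3162])]
scene knob_top [(0.93, [0.6955, -0.1249, 0.2662])]
scene tongue_tip [(0.59, [0.6653, -0.1557, 0.286])]
scene frame_edge [(0.85, [0.4625, -0.1335, 0.1304])]
scene hatch_hinge [(0.89, [0.6322, -0.1249, 0.1364])]
top bar_top [(0.85, [0.5709, -0.1253, 0.126])]
top hatch_edge [(0.75, [0.5015, 0.1836, 0.001])]
top knob_top []
top tongue_tip []
top frame_edge [(0.84, [0.4687, -0.1292, 0.1331])]
top hatch_hinge []
```

View pics/d_scene.png

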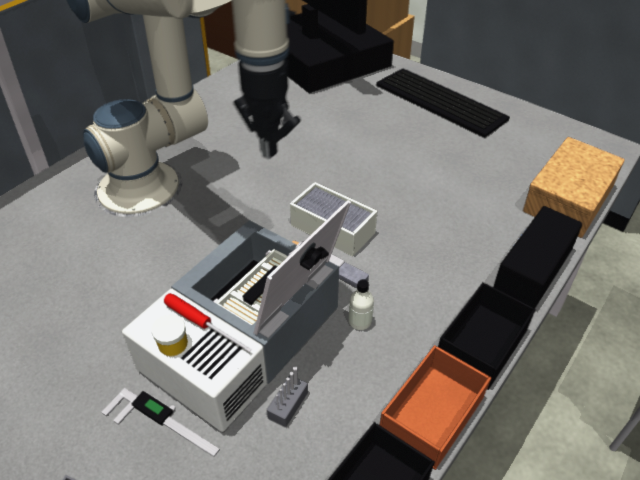

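The cassette is home (bar at (262,285) in the scene view, z≈0.128). The hatch edge is at x 0.683, z 0.316. Next I go over the hatch to its far side.

Request:
play_rows(
  motion=[
    [[1.6, 0, 0], 0, 0],
    [[3.2, 0, 0], 0, 0],
    [[4.8, 0, 0], 0, 0],
    [[6.4, 0, 0], 0, 0],
    [[7.7, 0, 0], 0, 0],
  ],
)

```text
time: 7.1
ee_pos: [0.7271, -0.0589, 0.3785]
ee_rot: [2.196, 2.229, 0.002]
ft_force: [1.3, -0.3, 1.6]
opening: -0.0
```

Request:
play_rows(
  motion=[
    [[0.35, -0.1, -0.5], 0, 0],
    [[0.35, -0.1, -2], 0, 0],
    [[0.35, -0.1, -3.5], 0, 0],
    [[0.35, -0.1, -3.6], 0, 0],
  ],
)

```text
time: 7.43
ee_pos: [0.7314, -0.061, 0.2685]
ee_rot: [-2.196, -2.229, 0.027]
ft_force: [0.6, 0.5, -7.1]
opening: -0.004
```

Run:
```python
from h import *
s=env.sense();print(s['time'],s['ee_pos'],s['joints'],s['ft_force'])
p=env.read_camera('scene');f=p['frame']
cv2.imwrite('pics/e_scene.png',cv2.resize(f[120:340,180:440],None,fx=2.7,fy=2.7))
```

```text
7.4333 [ 0.73140641 -0.06101336  0.26850777] [-0.12673733  0.53062859  0.63594843 -0.00668518  1.99529894 -0.14430747] [ 0.60260731  0.45161816 -7.07489723]
```

View pics/e_scene.png

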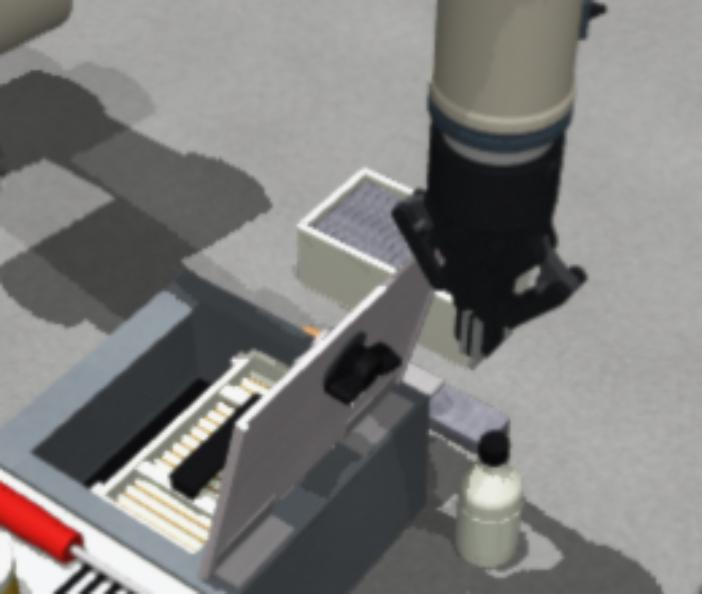

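The closed gripper's knuckles flare out: in the crop the knuckle is at (415,235), just above the hatch edge at (430,270). I'll raise a little and back off in x, then compute the arc.

Request:
play_rows(
  motion=[
    [[0.2, 0, 0.8], 0, 0],
    [[0.2, 0, 1], 0, 0],
    [[0.2, 0, 1], 0, 0],
  ],
)

```text
time: 7.73
ee_pos: [0.7381, -0.0614, 0.3083]
ee_rot: [2.203, 2.235, -0.008]
ft_force: [-0.8, -0.3, 0.6]
opening: -0.003
```

```bash
cat > arc.py <<'E'
from h import *
import sys
s=env.sense();p=np.array(s['ee_pos']);print(s['time'],p.round(4),np.round(s['ft_force'],1))
for t in [1.84,1.7,1.55,1.4,1.25,1.1,.95,.8,.65,.5,.35,.2,.1,0]:
    X=np.array([.633-.165*np.cos(t)+.004*np.sin(t)+.013,-.060,.136+.165*np.sin(t)+.004*np.cos(t)])
    print(t,X.round(3),((X-p)/.025).round(2))
E
python3 arc.py
```

```text
7.7333 [ 0.7381 -0.0614  0.3083] [-0.8 -0.3  0.6]
1.84 [ 0.694 -0.06   0.294] [-1.78  0.06 -0.57]
1.7 [ 0.671 -0.06   0.299] [-2.68  0.06 -0.37]
1.55 [ 0.647 -0.06   0.301] [-3.66  0.06 -0.29]
1.4 [ 0.622 -0.06   0.299] [-4.65  0.06 -0.36]
1.25 [ 0.598 -0.06   0.294] [-5.61  0.06 -0.58]
1.1 [ 0.575 -0.06   0.285] [-6.54  0.06 -0.94]
0.95 [ 0.553 -0.06   0.273] [-7.39  0.06 -1.43]
0.8 [ 0.534 -0.06   0.257] [-8.17  0.06 -2.05]
0.65 [ 0.517 -0.06   0.239] [-8.84  0.06 -2.77]
0.5 [ 0.503 -0.06   0.219] [-9.4   0.06 -3.59]
0.35 [ 0.492 -0.06   0.196] [-9.83  0.06 -4.48]
0.2 [ 0.485 -0.06   0.173] [-10.12   0.06  -5.42]
0.1 [ 0.482 -0.06   0.156] [-10.24   0.06  -6.07]
0 [ 0.481 -0.06   0.14 ] [-10.28   0.06  -6.73]
```

Request:
play_rows(
  motion=[
    [[-0.9, 0, -0.55], 0, 0],
    [[-1.8, 0, -0.55], 0, 0],
    [[-2.2, 0, -0.45], 0, 0],
    [[-2.7, 0, -0.37], 0, 0],
  ],
)

```text
time: 8.07
ee_pos: [0.6712, -0.0617, 0.3033]
ee_rot: [2.198, 2.23, 0.001]
ft_force: [3.9, -1.1, -1.7]
opening: -0.004
```

```bash
python3 arc.py
python3 - <<'E'
from h import *
p=env.read_camera('scene');f=p['frame']
r=env.pinpoint(p,'hatch_edge');print([(q['conf'],q['at']) for q in r[:2]])
cv2.imwrite('pics/f_scene.png',cv2.resize(f[120:340,180:440],None,fx=2.7,fy=2.7))
E
```

```text
8.0667 [ 0.6712 -0.0617  0.3033] [ 3.9 -1.1 -1.7]
1.84 [ 0.694 -0.06   0.294] [ 0.9   0.07 -0.37]
1.7 [ 0.671 -0.06   0.299] [ 0.    0.07 -0.17]
1.55 [ 0.647 -0.06   0.301] [-0.98  0.07 -0.09]
1.4 [ 0.622 -0.06   0.299] [-1.97  0.07 -0.16]
1.25 [ 0.598 -0.06   0.294] [-2.94  0.07 -0.38]
1.1 [ 0.575 -0.06   0.285] [-3.86  0.07 -0.74]
0.95 [ 0.553 -0.06   0.273] [-4.72  0.07 -1.23]
0.8 [ 0.534 -0.06   0.257] [-5.49  0.07 -1.85]
0.65 [ 0.517 -0.06   0.239] [-6.16  0.07 -2.57]
0.5 [ 0.503 -0.06   0.219] [-6.72  0.07 -3.39]
0.35 [ 0.492 -0.06   0.196] [-7.15  0.07 -4.28]
0.2 [ 0.485 -0.06   0.173] [-7.44  0.07 -5.22]
0.1 [ 0.482 -0.06   0.156] [-7.56  0.07 -5.87]
0 [ 0.481 -0.06   0.14 ] [-7.61  0.07 -6.53]
[(0.88, [0.6581, -0.1226, 0.3227]), (0.22, [0.5633, -0.2741, 0.1322])]
```

View pics/f_scene.png

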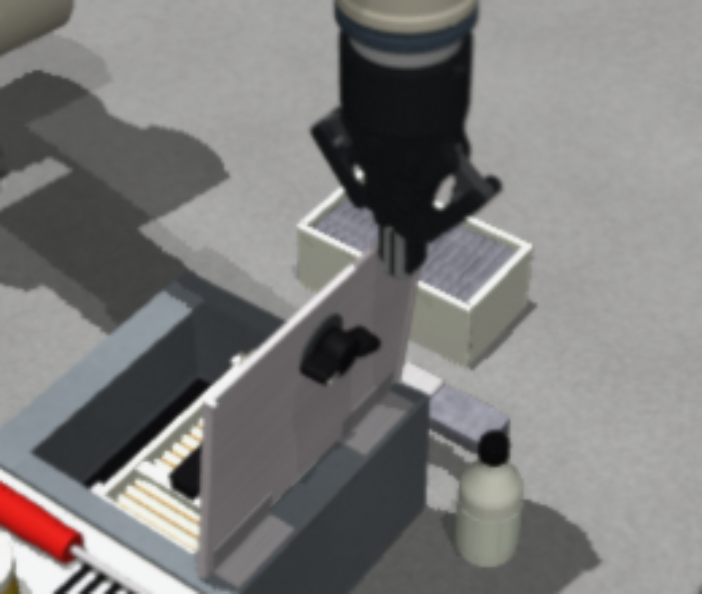

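The hatch is moving (edge at x≈0.658), with the fingertips behind its upper edge at (395,260). Following the arc.

Request:
play_rows(
  motion=[
    [[-0.5, 0, -0.15], 0, 0],
    [[-1, 0, -0.15], 0, 0],
    [[-1.5, 0, -0.15], 0, 0],
    [[-2, 0, -0.2], 0, 0],
    [[-2.9, 0, -0.4], 0, 0],
  ],
)

```text
time: 8.58
ee_pos: [0.5999, -0.0622, 0.2986]
ee_rot: [2.193, 2.224, 0.009]
ft_force: [3.2, -1.7, 0.9]
opening: 0.001
```

```bash
python3 arc.py
python3 - <<'E'
from h import *
p=env.read_camera('scene');f=p['frame']
r=env.pinpoint(p,'hatch_edge');print([(q['conf'],q['at']) for q in r[:2]])
E
```

```text
8.5833 [ 0.5999 -0.0622  0.2986] [ 3.2 -1.7  0.9]
1.84 [ 0.694 -0.06   0.294] [ 3.76  0.09 -0.19]
1.7 [ 0.671 -0.06   0.299] [2.85 0.09 0.02]
1.55 [ 0.647 -0.06   0.301] [1.87 0.09 0.1 ]
1.4 [ 0.622 -0.06   0.299] [0.88 0.09 0.03]
1.25 [ 0.598 -0.06   0.294] [-0.08  0.09 -0.19]
1.1 [ 0.575 -0.06   0.285] [-1.01  0.09 -0.55]
0.95 [ 0.553 -0.06   0.273] [-1.86  0.09 -1.04]
0.8 [ 0.534 -0.06   0.257] [-2.64  0.09 -1.66]
0.65 [ 0.517 -0.06   0.239] [-3.31  0.09 -2.38]
0.5 [ 0.503 -0.06   0.219] [-3.87  0.09 -3.2 ]
0.35 [ 0.492 -0.06   0.196] [-4.3   0.09 -4.09]
0.2 [ 0.485 -0.06   0.173] [-4.59  0.09 -5.04]
0.1 [ 0.482 -0.06   0.156] [-4.71  0.09 -5.69]
0 [ 0.481 -0.06   0.14 ] [-4.75  0.09 -6.35]
[(0.89, [0.586, -0.1242, 0.316]), (0.24, [0.5627, -0.2754, 0.1338])]
```

Request:
play_rows(
  motion=[
    [[-0.5, 0, -0.35], 0, 0],
    [[-1, 0, -0.6], 0, 0],
    [[-1.45, 0, -0.85], 0, 0],
    [[-1.9, 0, -1.1], 0, 0],
    [[-2.6, 0, -1.7], 0, 0],
  ],
)

```text
time: 9.1
ee_pos: [0.5344, -0.0622, 0.2595]
ee_rot: [2.191, 2.221, 0.012]
ft_force: [1.3, -0.6, 3.7]
opening: -0.004
```

```bash
python3 arc.py|tail -8
python3 - <<'E'
from h import *
p=env.read_camera('scene');f=p['frame'];s=env.sense();print(s['ee_pos'],s['ft_force'])
r=env.pinpoint(p,'hatch_edge');print([(q['conf'],q['at']) for q in r[:2]])
cv2.imwrite('pics/g_scene.png',cv2.resize(f[120:340,180:440],None,fx=2.7,fy=2.7))
E
```

```text
0.95 [ 0.553 -0.06   0.273] [0.75 0.09 0.52]
0.8 [ 0.534 -0.06   0.257] [-0.02  0.09 -0.09]
0.65 [ 0.517 -0.06   0.239] [-0.69  0.09 -0.82]
0.5 [ 0.503 -0.06   0.219] [-1.25  0.09 -1.63]
0.35 [ 0.492 -0.06   0.196] [-1.68  0.09 -2.53]
0.2 [ 0.485 -0.06   0.173] [-1.97  0.09 -3.47]
0.1 [ 0.482 -0.06   0.156] [-2.09  0.09 -4.12]
0 [ 0.481 -0.06   0.14 ] [-2.14  0.09 -4.78]
[ 0.53031107 -0.06179298  0.25441106] [ 1.88988716 -0.35198158 -1.05944933]
[(0.74, [0.511, -0.1285, 0.2758])]
```

View pics/g_scene.png

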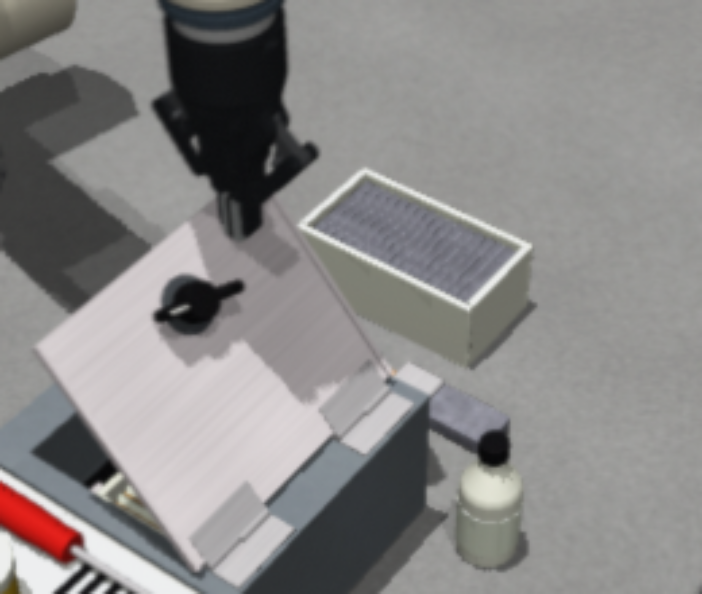

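The hatch is at about 0.8 rad, with the fingertips on its outer face at (240,230), well clear of the knob at (200,305).

Request:
play_rows(
  motion=[
    [[-0.3, 0, -0.3], 0, 0],
    [[-0.6, 0, -0.75], 0, 0],
    [[-0.9, 0, -1.15], 0, 0],
    [[-1.15, 0, -1.6], 0, 0],
    [[-1.5, 0, -2.3], 0, 0],
  ],
)

```text
time: 9.62
ee_pos: [0.4964, -0.062, 0.2014]
ee_rot: [2.193, 2.223, 0.01]
ft_force: [0.1, -1.1, 2.1]
opening: -0.003
```

```bash
python3 arc.py|(head -1; tail -5)
```

```text
9.6167 [ 0.4964 -0.062   0.2014] [ 0.1 -1.1  2.1]
```

Request:
play_rows(
  motion=[
    [[-0.25, 0, -0.4], 0, 0],
    [[-0.4, 0, -0.8], 0, 0],
    [[-0.5, 0, -1.2], 0, 0],
    [[-0.6, 0, -1.6], 0, 0],
    [[-0.6, 0, -1.9], 0, 0],
  ],
)

```text
time: 10.03
ee_pos: [0.4817, -0.0621, 0.1537]
ee_rot: [2.192, 2.223, 0.01]
ft_force: [-1.3, 0.5, 1.4]
opening: -0.001
```

Run:
```python
from h import *
p=env.read_camera('scene');f=p['frame'];s=env.sense();print(s['ee_pos'],s['ft_force'])
for t in ['hatch_edge','knob_top']:
  r=env.pinpoint(p,t);print(t,[(q['conf'],q['at']) for q in r[:2]])
cv2.imwrite('pics/i_scene.png',cv2.resize(f[120:340,140:400],None,fx=2.7,fy=2.7))
```

```text
[ 0.48105997 -0.06194951  0.15175381] [-0.71053759  0.37500438 -0.55353096]
hatch_edge [(0.82, [0.451, -0.1277, 0.1556])]
knob_top [(0.83, [0.4922, -0.1305, 0.1794])]
```

View pics/i_scene.png

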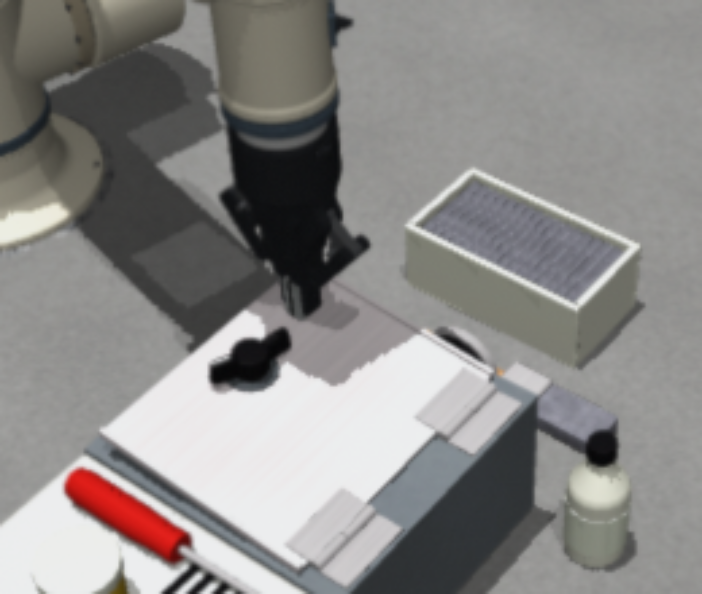

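The hatch is nearly flat, with the tips on it at (303,308). Pressing down the rest of the way.

Request:
play_rows(
  motion=[
    [[0, 0, -0.25], 0, 0],
    [[0, 0, -0.5], 0, 0],
    [[0, 0, -0.5], 0, 0],
  ],
)

```text
time: 10.43
ee_pos: [0.4815, -0.062, 0.1404]
ee_rot: [2.193, 2.224, 0.009]
ft_force: [0.2, 0.4, -0.1]
opening: -0.001
```

Request:
play_rows(
  motion=[
    [[0, 0, -0.15], 0, 0],
    [[0, 0, -0.15], 0, 0],
    [[0, 0, -0.15], 0, 0],
  ],
)

```text
time: 10.68
ee_pos: [0.4818, -0.062, 0.1399]
ee_rot: [2.192, 2.222, 0.011]
ft_force: [-7.2, 1.2, 15.7]
opening: 0.002
```

Request:
play_rows(
  motion=[
    [[0, 0, -0.2], 0, 0],
    [[0, 0, -0.2], 0, 0],
    [[0, 0, -0.2], 0, 0],
    [[0, 0, -0.2], 0, 0],
  ],
)

```text
time: 11.02
ee_pos: [0.4818, -0.0619, 0.1398]
ee_rot: [2.189, 2.22, 0.014]
ft_force: [-11.0, 2.5, 24.0]
opening: -0.001
```

Request:
play_rows(
  motion=[
    [[0, 0, 0.5], 0, 0],
    [[0, 0, 1.5], 0, 0],
    [[0, 0, 3], 0, 85],
    [[0, 0, 4], 0, 85],
    [[0, 0, 4], 0, 85],
  ],
)

```text
time: 11.43
ee_pos: [0.4835, -0.0622, 0.2463]
ee_rot: [2.184, 2.214, 0.023]
ft_force: [-0.2, 0.2, 0.7]
opening: 0.419
```

Run:
```python
from h import *
s=env.sense();print(s['time'],s['ee_pos'],s['ee_rot'],s['opening'])
for n in ['scene','top']:
    p=env.read_camera(n);f=p['frame']
    for t in ['hatch_edge','knob_top','hatch_hinge','case']:
        r=env.pinpoint(p,t);print(n,t,[(q['conf'],q['at'],px(p,q['at'])) for q in r[:1]])
    u=px(p,[.492,-.13,.15]).astype(int);x,y=u
    cv2.imwrite(f'pics/j_{n}.png',cv2.resize(f[y-60:y+60,x-80:x+80],None,fx=5,fy=5))
```

```text
11.4333 [ 0.48350853 -0.06220812  0.24626793] [2.18354198 2.21427195 0.02257322] 0.4193373371212495
scene hatch_edge [(0.72, [0.4491, -0.1308, 0.1426], array([217.68376575, 250.24563232]))]
scene knob_top [(0.7, [0.4909, -0.1307, 0.1649], array([231.75421259, 251.59797149]))]
scene hatch_hinge [(0.72, [0.6328, -0.1249, 0.1358], array([290.6301486 , 294.33293117]))]
scene case [(0.73, [0.5623, 0.0824, -0.0044], array([327.07983044, 265.00649884]))]
top hatch_edge [(0.7, [0.4492, -0.1298, 0.1415], array([408.69490981, 291.64296926]))]
top knob_top [(0.51, [0.4939, -0.1254, 0.1655], array([408.27005655, 270.61654822]))]
top hatch_hinge [(0.76, [0.6355, -0.1236, 0.1353], array([405.88166957, 212.24094245]))]
top case []
```

View pics/j_scene.png

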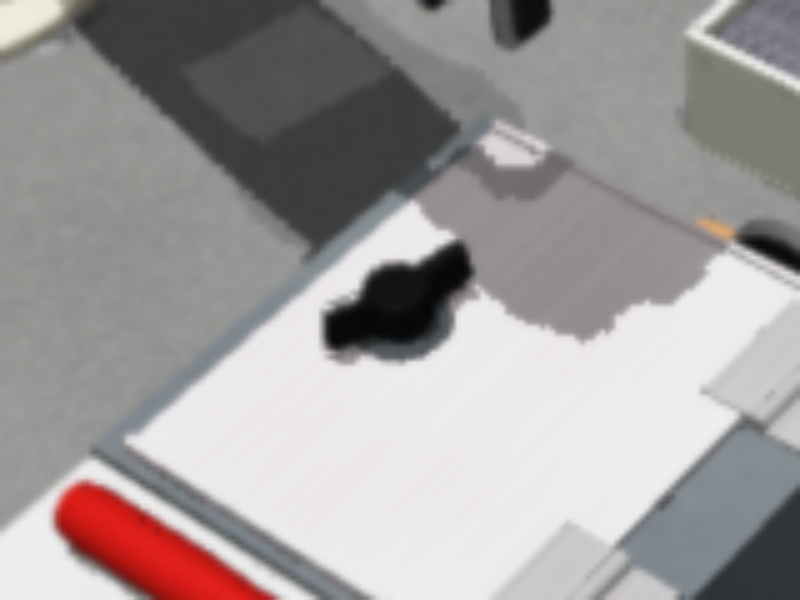

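View pics/j_top.png

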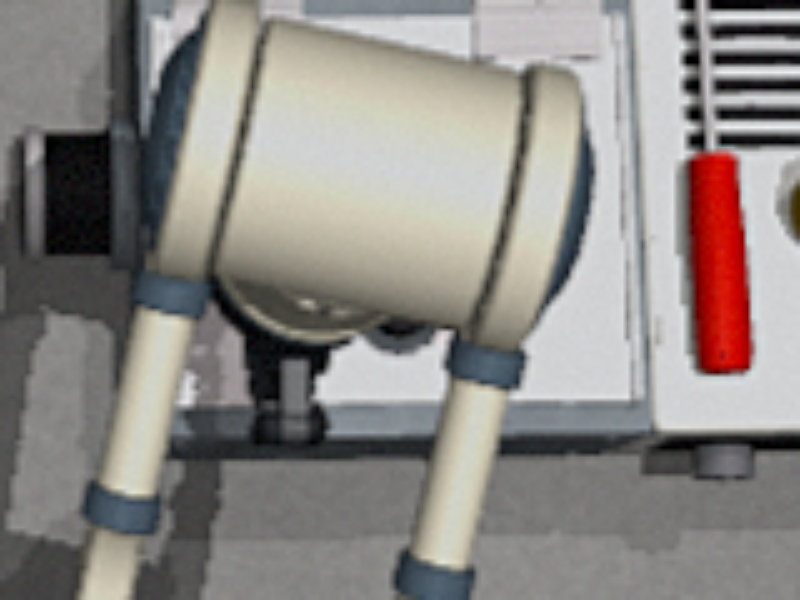

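Shut: edge z≈0.142, and the press stopped at 0.140 with 24 N. The knob is at scene crop (400,290), running from (333,330) to (462,260). I'll estimate the wing angle from the silhouette.

Run:
```python
from h import *
p=env.read_camera('scene')
C=np.array([.492,-.129,.162])
for d in [-10,0,10,20,30]:
    a=np.radians(2-d); v=np.array([-np.sin(a),np.cos(a),0])  # +y wing dir turned cw by d
    q=px(p,C+.033*v)-px(p,C-.033*v);print(d,np.round(q*5),np.degrees(np.arctan2(-q[1],q[0])))
r=env.regions_of(p,'wing_knob')
m=r[0]['pixels'];print(r[0]['conf'],m.sum())
ys,xs=np.nonzero(m);w,V=np.linalg.eigh(np.cov(np.c_[xs,-ys].T));print(xs.mean(),ys.mean(),np.degrees(np.arctan2(V[1,1],V[0,1])),w)
```

```text
-10 [  90. -109.] 50.62612738748564
0 [114. -98.] 40.90840377290206
10 [134. -85.] 32.23380258187803
20 [150. -68.] 24.33285989478745
30 [162. -49.] 16.94717113595527
0.83 325
231.69846153846154 256.2276923076923 -153.53202988317935 [10.71606931 69.93084427]
```

Request:
play_rows(
  motion=[
    [[0.15, -1.2, 0], -1, 70],
    [[0.35, -2.7, 0], -2.8, 70],
    [[0.35, -2.7, 0], -2.8, 70],
    [[0.35, -2.7, -0.5], -2.8, 70],
    [[0.35, -2.7, -1], -2.8, 70],
  ],
)

```text
time: 12.45
ee_pos: [0.4908, -0.1295, 0.214]
ee_rot: [2.442, 1.937, 0.011]
ft_force: [-0.1, 0.1, 0.1]
opening: 0.821
```

Run:
```python
from h import *
p=env.read_camera('scene');s=env.sense();print(s['time'],s['ee_pos'],s['ee_rot'],s['opening'],s['joints'])
f=p['frame'];x,y=px(p,[.492,-.13,.18]).astype(int)
cv2.imwrite(f'pics/k.png',cv2.resize(f[y-60:y+60,x-80:x+80],None,fx=5,fy=5))
```

```text
12.5 [ 0.48964988 -0.12871068  0.2100492 ] [2.44470465 1.94115404 0.00570819] 0.8227849976926224 [-0.31893726 -0.18148227  1.53284112 -0.0080462   1.7715469  -0.0919918 ]
```

View pics/k.png

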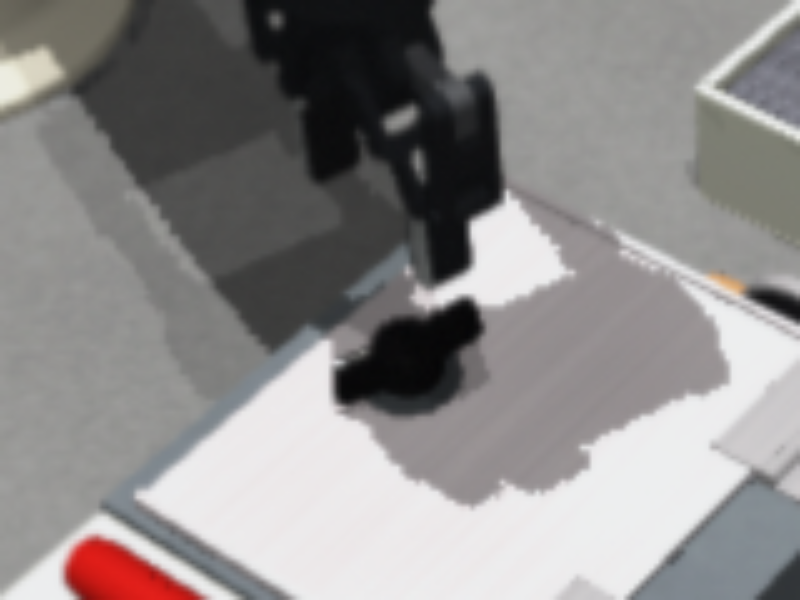

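The open jaws straddle the knob: fingers at (330,150) and (440,250), knob at (410,355). Descending to z≈0.15.

Request:
play_rows(
  motion=[
    [[0.08, 0, -0.8], 0, 70],
    [[0.08, 0, -1.6], 0, 70],
    [[0.08, 0, -2.4], 0, 70],
    [[0.08, 0, -2.4], 0, 70],
  ],
)

```text
time: 12.83
ee_pos: [0.4893, -0.1268, 0.1441]
ee_rot: [2.448, 1.949, -0.002]
ft_force: [-0.3, 0.2, -1.1]
opening: 0.823
```

Request:
play_rows(
  motion=[
    [[0, 0, 0], 0, 45],
    [[0, 0, 0], 0, 35],
    [[0, 0, 0], 0, 20],
    [[0, 0, 0], 0, 10],
    [[0, 0, 0], 0, 10],
  ],
)

```text
time: 13.25
ee_pos: [0.4917, -0.1271, 0.1462]
ee_rot: [2.443, 1.947, 0.006]
ft_force: [8.9, -0.9, -2.5]
opening: 0.301
```

Request:
play_rows(
  motion=[
    [[0.05, 0, 0.1], 0, 0],
    [[0.05, 0, 0.1], 0, 0],
  ],
)

```text
time: 13.42
ee_pos: [0.4921, -0.127, 0.1484]
ee_rot: [2.445, 1.948, 0.002]
ft_force: [-3.4, -0.1, -3.1]
opening: 0.303
```

Run:
```python
from h import *
p=env.read_camera('scene');s=env.sense();print(s['time'],s['ee_pos'],s['ee_rot'],s['opening'],s['ft_force'],s['ft_torque'])
f=p['frame'];x,y=px(p,[.492,-.13,.18]).astype(int)
cv2.imwrite(f'pics/l.png',cv2.resize(f[y-60:y+60,x-80:x+80],None,fx=5,fy=5))
```

```text
13.4667 [ 0.49212131 -0.12705038  0.1483808 ] [2.44456118 1.94792169 0.00282285] 0.29935686395967964 [-3.74846697 -0.36179868 -4.33886031] [0.05905737 1.19549664 0.06843527]
```

View pics/l.png

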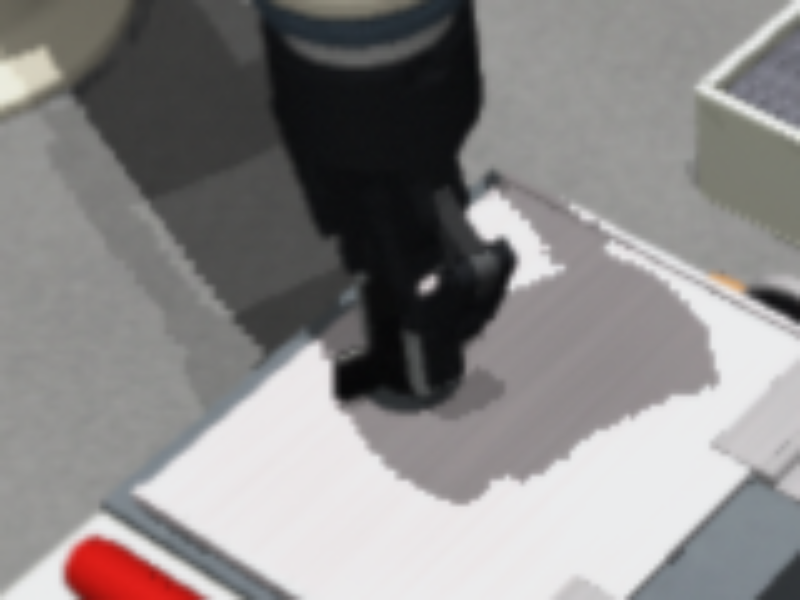

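The hub is gripped: 26 mm opening, finger at (430,360), wing end visible at (345,375). Turning clockwise.

Request:
play_rows(
  motion=[
    [[0, 0, 0], -1.3, 0],
    [[0, 0, 0], -2.6, 0],
    [[0, 0, 0], -3.9, 0],
    [[0, 0, 0], -5.2, 0],
    [[0, 0, 0], -6.5, 0],
  ],
)

```text
time: 13.88
ee_pos: [0.4933, -0.1277, 0.1484]
ee_rot: [2.893, 1.177, -0.001]
ft_force: [5.9, -4.1, -8.0]
opening: 0.301
```

Run:
```python
from h import *
p=env.read_camera('scene');s=env.sense();print(s['time'],s['ee_pos'],s['ee_rot'],s['opening'],s['ft_force'],s['ft_torque'])
f=p['frame'];x,y=px(p,[.492,-.13,.18]).astype(int)
cv2.imwrite(f'pics/m.png',cv2.resize(f[y-60:y+60,x-80:x+80],None,fx=5,fy=5))
```

```text
13.9333 [ 0.49335642 -0.12770343  0.14844626] [ 2.89758991e+00  1.16632109e+00 -6.16242144e-04] 0.2973748751083577 [ 5.39413507 -3.27216336 -7.44525505] [-0.16542225 -0.43011446 -0.13181787]
```

View pics/m.png

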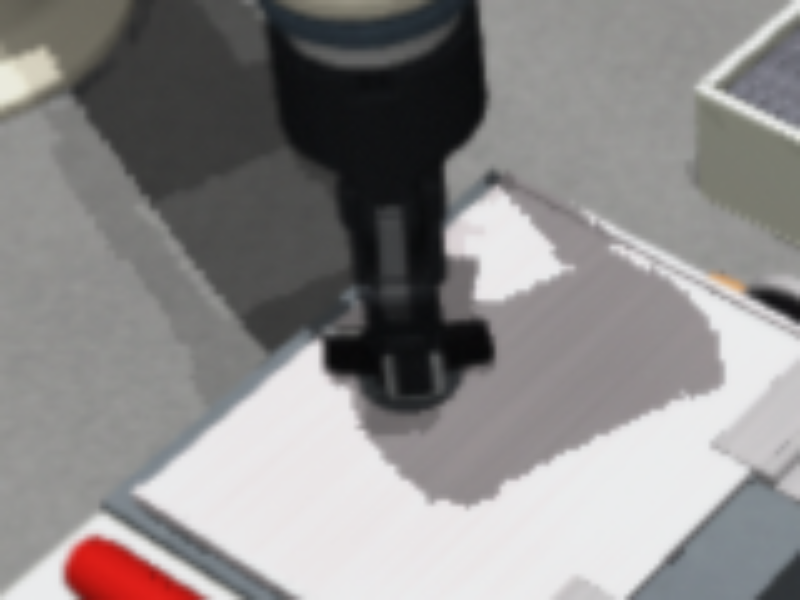

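The wings turn with the gripper (now horizontal in the view, (325–490,350)). The knob is at about 48°.

Request:
play_rows(
  motion=[
    [[-0.03, 0, 0], -1.3, 0],
    [[-0.03, 0, 0], -2.6, 0],
    [[-0.03, 0, 0], -3.9, 0],
    [[-0.03, 0, 0], -5.2, 0],
    [[-0.03, 0, 0], -6.5, 0],
  ],
)

```text
time: 14.35
ee_pos: [0.4941, -0.129, 0.1485]
ee_rot: [3.107, 0.299, -0.003]
ft_force: [5.9, -7.0, -8.8]
opening: 0.298
```

Request:
play_rows(
  motion=[
    [[0, 0, 0], -1, 0],
    [[0, 0, 0], -1.8, 0],
    [[0, 0, 0], -2.2, 0],
    [[0, 0, 0], -2.2, 0],
  ],
)

```text
time: 14.68
ee_pos: [0.4956, -0.1298, 0.1488]
ee_rot: [3.12, -0.004, 0.0]
ft_force: [3.9, -3.4, -7.6]
opening: 0.303
```

Run:
```python
from h import *
p=env.read_camera('scene');s=env.sense();print(s['time'],s['ee_pos'],s['ee_rot'],s['opening'],s['ft_force'],s['ft_torque'])
r=np.array(s['ee_rot']);print('jaw',2*np.degrees(np.arctan2(r[1],r[0]))-90)
f=p['frame'];x,y=px(p,[.492,-.13,.18]).astype(int)
cv2.imwrite(f'pics/n.png',cv2.resize(f[y-60:y+60,x-80:x+80],None,fx=5,fy=5))
```

```text
14.7333 [ 0.49557897 -0.12975569  0.14876093] [ 3.12014907e+00 -1.51945511e-03  3.52914849e-04] 0.2957356986049386 [ 3.53665038 -4.17093922 -7.90950945] [-0.32402045 -0.83108963 -0.12797325]
jaw -90.05580397343135
```

View pics/n.png

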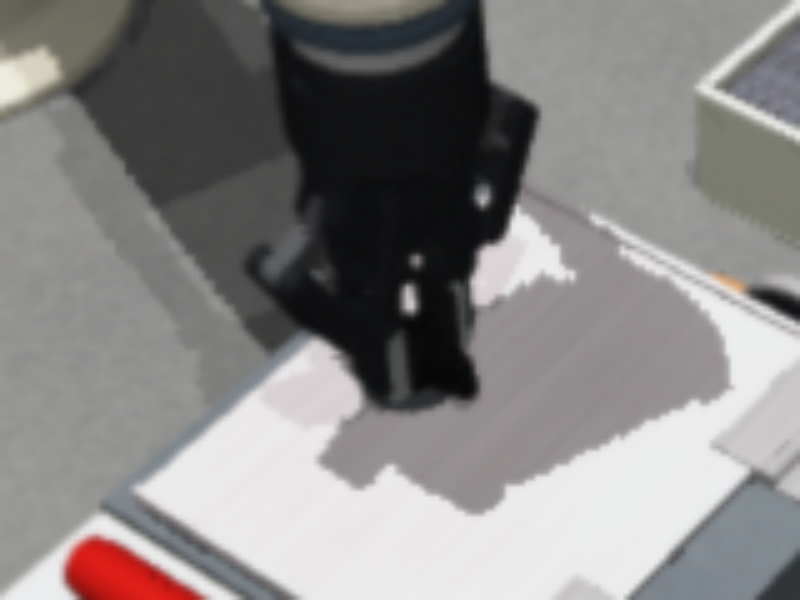

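Request:
play_rows(
  motion=[
    [[0, 0, 0], -1, 0],
    [[0, 0, 0], -2, 0],
    [[0, 0, 0], -2, 0],
  ],
)

```text
time: 14.98
ee_pos: [0.4975, -0.1308, 0.1489]
ee_rot: [3.106, -0.28, 0.005]
ft_force: [6.7, -5.4, -8.2]
opening: 0.301
```

```bash
cat > t.py <<'E'
from h import *
s=env.sense();print(s['time'],s['ee_pos'],s['opening'],s['ft_force'],s['ft_torque'])
r=np.array(s['ee_rot']);print('jaw',2*np.degrees(np.arctan2(r[1],r[0]))-90)
E
python3 t.py
```

```text
14.9833 [ 0.49747838 -0.13076206  0.14894776] 0.3010669078157144 [ 6.65394617 -5.43577102 -8.18769958] [-0.58014819 -1.20158432  0.13587991]
jaw -100.31297359547806
```

Request:
play_rows(
  motion=[
    [[-0.1, 0, 0], -1, 0],
    [[-0.1, 0, 0], -1.5, 0],
    [[-0.1, 0, 0], -1.5, 0],
  ],
)

```text
time: 15.23
ee_pos: [0.4973, -0.1317, 0.1492]
ee_rot: [3.079, -0.485, 0.013]
ft_force: [8.9, -4.7, -9.8]
opening: 0.297
```

```bash
python3 t.py
```

```text
15.2333 [ 0.49734198 -0.13166094  0.14918209] 0.2973617652613416 [ 8.87179112 -4.71973062 -9.76499184] [-0.72164771 -1.60670321  0.44306318]
jaw -107.91017154045312
```

The torque has risen to 0.44 N m, well above the knob's friction, so this looks like the stop. Releasing and rising to check.

Request:
play_rows(
  motion=[
    [[0, 0, 0], 1, 60],
    [[0, 0, 0], 1, 70],
    [[0, 0, 0], 1, 70],
    [[0, 0, 0], 1, 70],
    [[0, 0, 0.3], 1, 70],
  ],
)

```text
time: 15.65
ee_pos: [0.4969, -0.1315, 0.1559]
ee_rot: [3.098, -0.353, 0.012]
ft_force: [-0.8, 0.3, -0.0]
opening: 0.822
```

Request:
play_rows(
  motion=[
    [[0, 0, 1], 0, 70],
    [[0, 0, 2], 0, 70],
    [[0, 0, 3.2], 0, 70],
    [[0, 0, 4.5], 0, 70],
    [[-0.5, 0, 4.5], 0, 70],
  ],
)

```text
time: 16.07
ee_pos: [0.4866, -0.1318, 0.2765]
ee_rot: [3.096, -0.353, 0.03]
ft_force: [0.5, -0.5, 1.8]
opening: 0.821
```

Request:
play_rows(
  motion=[
    [[-1.5, 1.6, 0], 0, 70],
    [[-1.5, 3.2, 0], 0, 70],
    [[-1.5, 4.8, 0], 0, 70],
    [[-1.5, 6.4, 0], 0, 70],
    [[-1.5, 7, 0], 0, 70],
  ],
)

```text
time: 16.48
ee_pos: [0.4484, 0.0468, 0.278]
ee_rot: [3.098, -0.351, 0.033]
ft_force: [0.5, -0.6, 0.4]
opening: 0.817
```

```bash
python3 t.py
python3 - <<'E'
from h import *
C=np.array([.492,-.129,.162])
for n in ['scene','top']:
    p=env.read_camera(n);f=p['frame']
    for t in ['hatch_edge','knob_top','hatch_hinge']:
        r=env.pinpoint(p,t);print(n,t,[(q['conf'],q['at']) for q in r[:1]])
    for d in [70,80,90,100]:
        a=np.radians(2-d); v=np.array([-np.sin(a),np.cos(a),0]);q=px(p,C+.033*v)-px(p,C-.033*v);print(d,np.degrees(np.arctan2(-q[1],q[0])))
    r=env.regions_of(p,'wing_knob')
    if r:
        m=r[0]['pixels'];ys,xs=np.nonzero(m);w,V=np.linalg.eigh(np.cov(np.c_[xs,-ys].T));print(r[0]['conf'],m.sum(),xs.mean(),ys.mean(),np.degrees(np.arctan2(V[1,1],V[0,1])),w)
    x,y=px(p,C).astype(int);cv2.imwrite(f'pics/o_{n}.png',cv2.resize(f[y-45:y+45,x-60:x+60],None,fx=6,fy=6))
E
```

```text
16.4833 [0.44836241 0.04678785 0.27804781] 0.8173369077517001 [ 0.52570102 -0.58414226  0.3735747 ] [-0.02313408 -0.02567723  0.01624204]
jaw -102.93621938858078
scene hatch_edge [(0.73, [0.721, -0.2498, -0.0007])]
scene knob_top [(0.79, [0.489, -0.1316, 0.1687])]
scene hatch_hinge [(0.72, [0.6335, -0.124, 0.1343])]
70 -12.029207611576005
80 -20.270721206616553
90 -29.416571108346943
100 -39.72832842583321
0.65 269 232.00371747211895 255.5724907063197 148.91775564728752 [ 9.08495266 59.47039329]
top hatch_edge [(0.95, [0.4472, -0.1332, 0.1427])]
top knob_top [(0.7, [0.4931, -0.1279, 0.1697])]
top hatch_hinge [(0.64, [0.6366, -0.1261, 0.1339])]
70 111.79003032819219
80 101.87443805794803
90 91.86932856979368
100 81.77413427014949
0.57 165 408.58181818181816 271.8363636363636 90.46390764239287 [ 6.74307572 32.88331009]
```

View pics/o_scene.png

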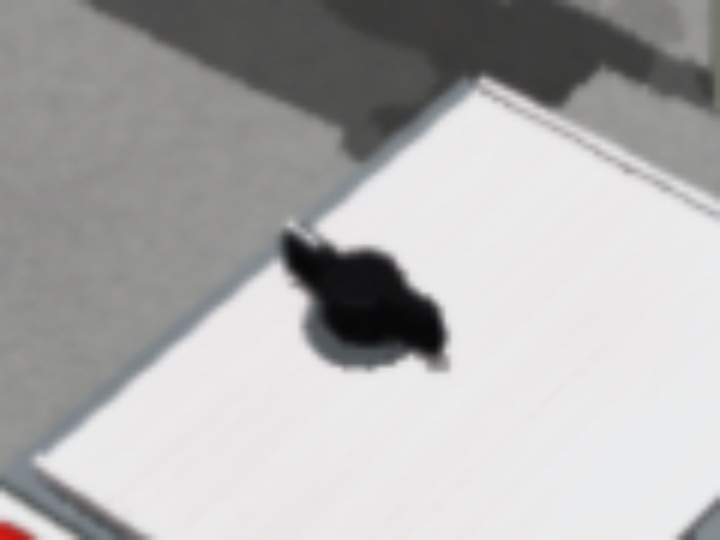

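View pics/o_top.png

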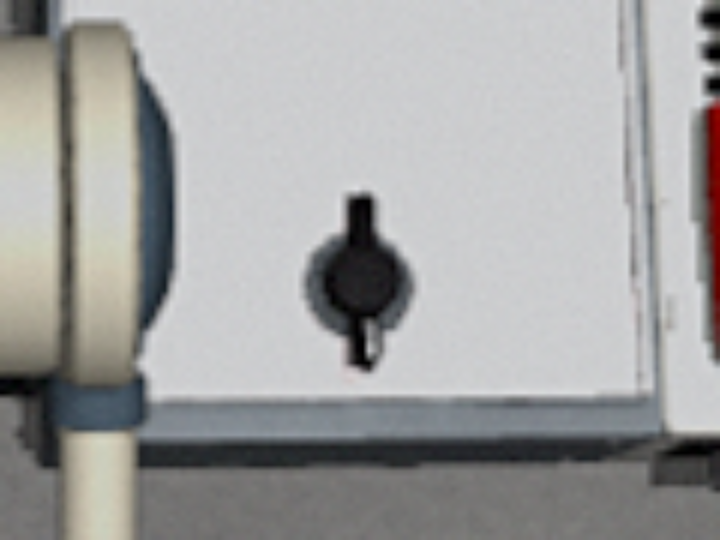

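The knob is square to the edge (≈90°), with the white mark at the front (top crop (370,340)). While turning there was 8–10 N of upward pull on the knob, and knob_top now reads 3–4 mm higher. The hatch may have lifted within the tongue's play, so I'll press it down again.

Request:
play_rows(
  motion=[
    [[0.5, -1.5, 0], 0, 0],
    [[1, -3, 0], 0, 0],
    [[1.3, -4.35, 0], 0, 0],
    [[1.3, -4.35, -1], 0, 0],
    [[1.3, -4.35, -2.5], 0, 0],
  ],
)

```text
time: 17.4
ee_pos: [0.4833, -0.0696, 0.2171]
ee_rot: [3.093, -0.364, 0.041]
ft_force: [0.1, -0.0, -0.5]
opening: 0.109
```

```bash
python3 t.py
```

```text
17.4 [ 0.48332508 -0.06959578  0.21714211] 0.10857004911280303 [ 0.1204481  -0.03139819 -0.4971045 ] [0.01858972 0.02112111 0.01458849]
jaw -103.42611613680106
```

Request:
play_rows(
  motion=[
    [[-0.1, 0.3, -0.8], 0, 0],
    [[-0.1, 0.3, -1.6], 0, 0],
    [[-0.1, 0.3, -2.3], 0, 0],
    [[-0.1, 0.3, -2.6], 0, 0],
    [[-0.1, 0.3, -2.6], 0, 0],
  ],
)

```text
time: 17.82
ee_pos: [0.4797, -0.0624, 0.1499]
ee_rot: [3.093, -0.366, 0.035]
ft_force: [-1.1, 0.0, -1.6]
opening: -0.003
```

Request:
play_rows(
  motion=[
    [[0, 0, -0.15], 0, 0],
    [[0, 0, -0.15], 0, 0],
    [[0, 0, -0.15], 0, 0],
  ],
)

```text
time: 18.07
ee_pos: [0.4801, -0.0626, 0.1471]
ee_rot: [3.093, -0.366, 0.037]
ft_force: [-0.6, -0.4, 0.2]
opening: -0.0
```

Request:
play_rows(
  motion=[
    [[0, 0, -0.1], 0, 0],
    [[0, 0, -0.15], 0, 0],
    [[0, 0, -0.15], 0, 0],
  ],
)

```text
time: 18.32
ee_pos: [0.4802, -0.0626, 0.1435]
ee_rot: [3.093, -0.366, 0.037]
ft_force: [-0.1, -0.4, 0.1]
opening: 0.001
```

Request:
play_rows(
  motion=[
    [[0, 0, -0.15], 0, 0],
    [[0, 0, -0.15], 0, 0],
    [[0, 0, -0.15], 0, 0],
  ],
)

```text
time: 18.57
ee_pos: [0.4805, -0.0626, 0.1402]
ee_rot: [3.093, -0.366, 0.039]
ft_force: [0.4, -0.2, 2.9]
opening: -0.002
```

Request:
play_rows(
  motion=[
    [[0, 0, -0.2], 0, 0],
    [[0, 0, -0.2], 0, 0],
    [[0, 0, -0.2], 0, 0],
    [[0, 0, -0.2], 0, 0],
  ],
)

```text
time: 18.9
ee_pos: [0.4807, -0.0626, 0.1399]
ee_rot: [3.093, -0.366, 0.045]
ft_force: [-10.2, 1.3, 22.2]
opening: -0.0
```

Stopped at z 0.1399 with 22 N, the same height as when it was shut before. Retreating for the last check.

Request:
play_rows(
  motion=[
    [[0, 0, 0.8], 0, 0],
    [[0, 0, 2], 0, 0],
    [[0, 0, 3.5], 0, 0],
    [[0, 0, 5], 0, 0],
    [[-0.5, 1, 5], 0, 0],
  ],
)

```text
time: 19.32
ee_pos: [0.4708, -0.0402, 0.2726]
ee_rot: [3.09, -0.371, 0.063]
ft_force: [0.9, 0.6, 0.5]
opening: -0.001
```

Request:
play_rows(
  motion=[
    [[-1, 1.6, 0], 0, 0],
    [[-1, 3.2, 0], 0, 0],
    [[-1, 4.5, 0], 0, 0],
    [[-1, 5.5, 0], 0, 0],
    [[-1, 5.5, 0], 0, 0],
  ],
)

```text
time: 19.73
ee_pos: [0.4452, 0.1012, 0.2721]
ee_rot: [3.092, -0.364, 0.062]
ft_force: [-0.5, 0.6, -0.4]
opening: 0.001
```

```bash
python3 t.py
python3 - <<'E'
from h import *
C=np.array([.492,-.129,.162])
for n in ['scene','top']:
    p=env.read_camera(n);f=p['frame']
    for t in ['hatch_edge','knob_top','hatch_hinge','tub','old_filter','caliper','brush','screwdriver','oil_bottle','drill_block']:
        r=env.pinpoint(p,t);print(n,t,[(q['conf'],q['at']) for q in r[:1]])
    r=env.regions_of(p,'wing_knob')
    if r:
        m=r[0]['pixels'];ys,xs=np.nonzero(m);w,V=np.linalg.eigh(np.cov(np.c_[xs,-ys].T));print(r[0]['conf'],np.degrees(np.arctan2(V[1,1],V[0,1])))
    cv2.imwrite(f'pics/q_{n}.png',f)
E
```

```text
19.7333 [0.44522401 0.10118863 0.27213312] 0.0009222329183435843 [-0.50393704  0.64586134 -0.3880611 ] [-0.00473765 -0.00912867  0.0220902 ]
jaw -103.41072408723208
scene hatch_edge [(0.94, [0.4491, -0.1312, 0.14])]
scene knob_top [(0.82, [0.4894, -0.1314, 0.1651])]
scene hatch_hinge [(0.61, [0.6348, -0.1233, 0.1358])]
scene tub [(0.55, [0.5417, -0.3372, 0.1364])]
scene old_filter [(0.62, [0.4992, 0.1863, -0.002])]
scene caliper [(0.61, [0.5529, -0.4134, -0.002])]
scene brush [(0.92, [0.5611, 0.0836, 0.0019])]
scene screwdriver [(0.81, [0.5602, -0.2757, 0.1348])]
scene oil_bottle [(0.8, [0.7124, -0.0031, -0.0003])]
scene drill_block [(0.76, [0.725, -0.2508, 0.0003])]
0.8 147.87569967762255
top hatch_edge [(0.97, [0.4485, -0.1333, 0.1397])]
top knob_top [(0.65, [0.493, -0.1306, 0.1618])]
top hatch_hinge [(0.89, [0.6392, -0.1246, 0.135])]
top tub [(0.92, [0.5414, -0.3393, 0.1351])]
top old_filter []
top caliper [(0.78, [0.552, -0.4181, 0.0012])]
top brush []
top screwdriver [(0.93, [0.5672, -0.2702, 0.1349])]
top oil_bottle [(0.6, [0.7161, 0.0005, -0.0004])]
top drill_block [(0.59, [0.7233, -0.2475, 0.0011])]
0.54 91.11038580591311
```

View pics/q_top.png

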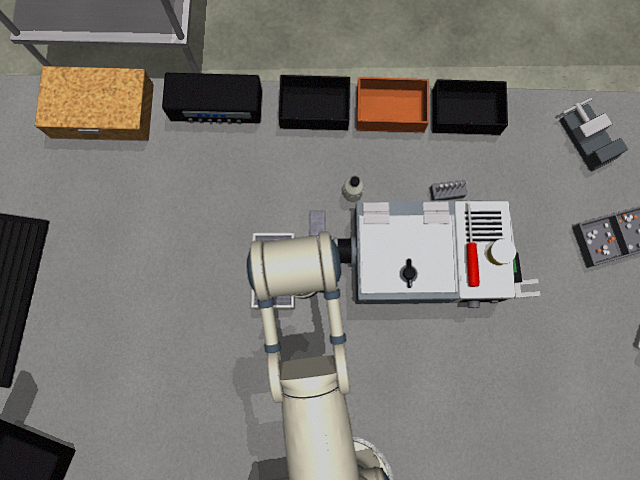

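View pics/q_scene.png

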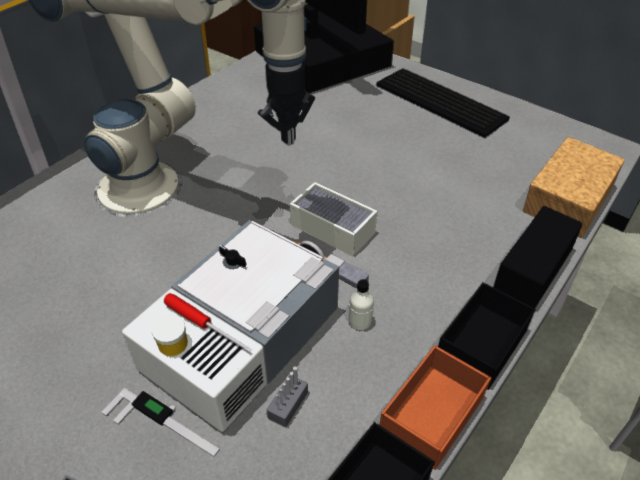

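The views show the hatch flat (edge z 0.140, knob top z≈0.164), the knob square to the front edge at (408,272) top and (232,258) scene, every bystander in place, and the arm clear.

```bash
python3 -c "
from plant import env
print(env.sign_off())"
```

```text
the job is handed in; nothing more can be done
None
```

I pushed the cassette home, folded the hatch shut and turned the wing knob clockwise to its stop. I handed the job in after about 20 s of the 56 s allowed. `sign_off` reported no verdict.

- **Cassette:** I pushed it down by the grip bar only. It stopped hard with the bar at z 0.129 m under 25 N, which is its home height.
- **Hatch:** I folded it from about 1.84 rad and pressed it flat, stopping at z 0.140 m under 24 N.
- **Knob:** I gripped it by the hub and turned it until the torque rose to about 0.44 N m. Both views then put the wings at roughly 90° to the front edge.
- **One fault, mended:** The turning pulled up on the knob with 8–10 N, and the knob top then read about 4 mm higher. I pressed the hatch down again, and it stopped at the same z 0.140 m under 22 N.
- **Last checks:** The hatch edge read z 0.140 m in both views, and the knob was still at about 90°. No bystander had visibly moved; the network readings agree within a few mm. The old filter and brush were found only in the scene view, because the arm hid them in the top view. The arm was clear of everything.
- **Not seen directly:** The tongue is hidden inside the case, so I judged its locking from the knob angle and the shut hatch.

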